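Load the keyed calibration insert into the reader base

TASK

First pull the stiff black shutter of the reader base fully open, towards its parking end, to bare the keyed pocket. Then draw the calibration insert by its key tab right out of the roofed dock, set it down flat on the bench and let go of it; take it again by its upright grip and shuffle it about in the pocket, key in the key slot, until it drops fully home, flush with the deck, and let go. Leave the bottles, the objective case and the tally counter standing where they are.

Things in the scene. Friction and masses are not known exactly. Their poses are not given: they have to be found in the camera images.
- insert: The loose calibration insert, 0.2 to 0.45 kg: aluminium plate 100 (x) x 62 (y) x 14 mm with a key tab 34 mm long, 26 wide, 14 thick in the middle of its -x end (so x = -84 to +50 mm). Origin: centre of the 100 x 62 plate, at its underside; z up, +x away from the tab. It starts flat on the bench in the dock, the fin under the roof; the tab and about 25 mm of the plate stick out.
- insert_center (a point): Centre of the insert, 24 mm above its underside, on the axis of its upright grip: a grey fin on the plate's centre, 46 mm long (x), 12 thick (y), from the plate's top (10 mm below this point) to 24 mm above this point. Axes as the insert's.
- dock_center (a point): Centre of the dock, 28 mm above the bench. Fixed grey roofed bay, 82 (x) x 78 (y) x 56 mm high, open only at its -x end towards the robot; inside 70 mm wide, 52 high, no floor; low feet stick out 11 mm at each side. The roof's front edge is at x = -40 mm. The insert, drawn straight out, is wholly out when its centre is 90 mm from this point in plan.
- base: The reader base, fixed: a low grey box 186 (x) x 174 (y) mm, deck 26 mm above the bench, rails 5 mm wide and 7 high along its -y and +y edges. The pocket is in its +x part, the shutter parks over its -x part (towards the robot). Origin: centre of its underside.
- seat (a point): Centre of the pocket's floor, 12 mm above the bench, where the insert's origin lies when home; axes as the base's. The pocket has the insert's outline, key slot at +y (home: the tab points to +y). Lower seat: 10 mm deep, 2 mm play each side; loose well above: 4 mm deep, 7 mm play each side. Off its seat the insert stands on a ledge 10 mm too high; home, its plate is flush with the deck.
- shutter (a joint): Opening of the black shutter in m: 0 closed (pocket covered), growing as it slides along the base's -x, end stop at 0.086. A plate 84 (x) x 162 (y) x 4 mm, its top 32 mm above the bench. It starts 0 to 20 mm open, has about 6 N of sliding friction and stays where it is left.
- shutter_grip (a point): On the shutter's upright bare aluminium fin: 12 mm thick (x, the sliding direction), 60 long (y), 32 high above the shutter plate, with a flange 20 mm wide (x), 3 high at its foot. This point is 52 mm above the bench, 12 mm below the fin's top. Axes as the base's.
- lens_cleaner: Bystander: dropper bottle with a blue nozzle, 34 mm in diameter, 113 mm tall, standing loose between base and dock; origin at its underside.
- immersion_oil: Bystander: brown bottle, 30 mm in diameter, 62 mm tall, loose, between base and dock; origin at its underside.
- tally_counter: Bystander: light grey round hand tally counter lying loose in front, 69 x 53 x 24 mm; origin at its underside.
- objective_case: Bystander: black screw jar, 49 mm in diameter, 72 mm tall, loose, at the back; origin at its underside.
Not all that is in view belongs to the job. What is shaped like the part that bears dock_center but green is not meant.

How it is judged:
On the way, in this order (a step that is already met when the one before it is completed fails the run):
1. the shutter is fully open (value of joint shutter above 0.078 m), for 0.2 s.
2. the insert lies flat on the bench, right out of the dock, released (horizontal distance between insert_center and dock_center above 0.085 m and height (world z) of insert_center below 0.029 m and angle between insert_center's own z axis and vertical below 0.06 rad and contact force between the fingers and insert below 0.2 N and linear speed of insert below 0.02 m/s), for 0.2 s.
3. the insert is home in the pocket (horizontal distance between insert_center and seat below 0.005 m and z of insert_center in the frame of seat below 0.0265 m and angle between insert_center's own z axis and vertical below 0.04 rad and angle between the x axis of insert_center and the y axis of seat, either way round below 0.08 rad), for 0.2 s.
At the end, for the whole second after the job is handed in: The insert is home in the pocket: its centre within 5 mm of the seat's in plan, no more than 2.5 mm above the seat's floor (flush with the deck), level within 0.04 rad, key in its slot; it is released and at rest, and the shutter is still open by more than 78 mm (all of step 3 and contact force between the fingers and insert below 0.2 N and linear speed of insert below 0.02 m/s and value of joint shutter above 0.078 m); the robot touches nothing.
It fails at once if the lens cleaner is pushed 20 mm or more from its place, or knocked over (distance of lens_cleaner from where it was at the start of the episode above 0.02 m or angle between lens_cleaner's own z axis and vertical above 0.5 rad).
It fails at once if the immersion oil is pushed 20 mm or more from its place, or knocked over (distance of immersion_oil from where it was at the start of the episode above 0.02 m or angle between immersion_oil's own z axis and vertical above 0.5 rad).
It fails at once if the tally counter is pushed 20 mm or more from its place, or knocked over (distance of tally_counter from where it was at the start of the episode above 0.02 m or angle between tally_counter's own z axis and vertical above 0.5 rad).
It fails at once if the objective case is pushed 20 mm or more from its place, or knocked over (distance of objective_case from where it was at the start of the episode above 0.02 m or angle between objective_case's own z axis and vertical above 0.5 rad).
It also fails if it takes over 72 s, if anything falls off the work surface, if the arm or the gripper's body presses on something with over 40 N, if the wrist force passes 120 N, or if a joint passes its speed limit or range.

ROBOT

A 6-joint arm with a two-finger parallel gripper is mounted at the origin on a cart in front of the work surface, level with it; the furniture and walls round the work are solid. World frame = base frame: x ahead of the robot, y to its left, z up, the work surface at z = 0. Lengths are in m, angles in rad, forces in N, time in s.
With the tool pointing down it reaches from about 0.25 to 0.85 m from the base axis. Payload 12.5 kg.
Tool frame: the origin (TCP) lies midway between the tips of the shut fingers; the grasp point (between the pads) lies 19 mm behind it; z points along the fingers, y is the direction in which the jaws open and shut (so a half turn about z gives the same grasp; the last joint's range is limited). The gripper opens to 93 mm and grips with 3 to 60 N. Pads are 15 mm wide; open, the fingers measure 128 mm over their backs; the gripper's body (75 mm by 188 mm) begins 65 mm behind the grasp point.
Start: joints at [-1.239, 0.351, 1.652, -0, 1.139, -0.085], TCP at [0.223, -0.503, 0.219] pointing down, gripper open.
Joint ranges: [-2.75, 2.75], [-0.79, 2.1], [0.01, 2.65], [-1.57, 4.71], [0.07, 3.14], [-2.87, 2.87]. Speed limits (rad/s): [2.22, 2.22, 2.79, 3.14, 3.14, 3.14].

INTERFACE

Orientations are given as a unit quaternion [x, y, z, w].
In Python, from station import env gives the robot as it stands. The module is installed in compiled form; this text tells all that it offers.
- The arm moves only by the shell command python3 -m pendant 'ROWS'. ROWS is JSON, a list that holds one entry, the list of rows, each a list of 5 numbers: the finger opening in cm, from 0 to 9.3, then the shift along the tool's x, y, z in cm, then the turn about the tool's z in rad. A call has exactly 8 rows; each row is the pose to reach, as a shift and turn from the pose measured when the call began, along the tool's axes at that moment; what a row does not reach only later rows make up. A row lasts 1/12 s, in which the tool goes at most 41.7 mm and 7.16 degrees, less where a joint would pass 70% of its speed; a pose out of reach is approached as far as the arm can. A call with a gripper value outside its range is refused whole. The fingers move at their own pace and stop on an object; the grip force is fixed at half the most. Time passes only in rows, so rows that repeat a pose let the fingers close, or fill a call up. It gives the time, the measured TCP pose, the force and the opening at its end, in the units of the state.
- env.get_obs(): the state, without advancing time (a new reading comes with each control period).
- env.read_camera(name): name is "scene" or "top"; returns (picture, depth): 420x560x3 uint8, red, green, blue; 420x560 float32, m along the optical axis (not along the pixel's ray), 0 where there is no reading.
- env.camera_params(name): a dict with "fx", "fy", "cx", "cy" (pixels), "k1" (the pictures are not rectified: a ray, as slopes to the right and down, at radius r is drawn at 1 + k1 r^2 times it, then the intrinsics apply), "eye" and "attitude" of the camera in the world. Camera axes: x right, y down, z forward; pixel columns grow to the right and rows downward; lengths in m; the calibration is good to about 2 mm. A picture is of the moment at which its call begins. camera_params takes no time and is no camera call.
- env.sign_off(): hands the job in, once; it reports no verdict.
The state is a dict: "time_s": time; "joint_positions": joint angles; "dq": joint speeds; "joint_torque": joint torques, N m; "eef_pos": TCP position; "tcp_rot": TCP orientation; "contact_force": force on the tool from outside, world axes, zero at the start; "ft_torque": the same for the moment, N m; "width": opening from 0.0 (shut) to 1.0 (fully open).
Only numpy, scipy, OpenCV 4.12 (cv2) and the standard library are available. Lean on these libraries where they do the work, as an engineer would, in place of code of your own. Each camera call takes 0.05 s, during which the arm holds its last target.

## Working session

There is one attempt and no reset: what is moved stays moved. The work goes in short steps, Python scripts to look and compute and a shell command to move; the robot and the scene stay as the last step left them, time stands still between calls to the robot, and variables do not carry over. Pictures are saved under pics/ and viewed, and the job is handed in when it is done.

```bash
mkdir -p pics
python3 - <<'E'
from station import env
import cv2,numpy as np
for n in ["scene","top"]:
    p,d=env.read_camera(n); cv2.imwrite(f"pics/{n}0.png",cv2.cvtColor(p,cv2.COLOR_RGB2BGR)); np.savez(f"{n}0.npz",p=p,d=d)
    print(n,env.camera_params(n))
print(env.get_obs())
E
```

```text
scene {'fx': 459.57213643837383, 'fy': 459.57213643837383, 'cx': 282.3902174221341, 'cy': 207.8300870431513, 'k1': 0.017473373488386214, 'eye': array([ 0.31654353, -0.59368378,  0.83071225]), 'attitude': array([ 0.92247209, -0.19995878,  0.0745597 , -0.32171817])}
top {'fx': 441.3225109807771, 'fy': 441.3225109807771, 'cx': 284.6455468648458, 'cy': 209.79084440821038, 'k1': -0.03374845778678908, 'eye': array([ 0.48557141, -0.045799  ,  1.06728387]), 'attitude': array([-0.69609993,  0.71553961, -0.0431815 ,  0.03979079])}
{'time_s': 0.1, 'joint_positions': array([-1.23858175e+00,  3.51218349e-01,  1.65234186e+00, -1.89875837e-05,
        1.13910420e+00, -8.46036781e-02]), 'dq': array([ 0.00151693, -0.0028062 , -0.00253129, -0.00081981,  0.00038077,
        0.00044318]), 'joint_torque': array([ 3.65865053e-04, -4.98030603e+01, -2.85707241e+01,  7.00489827e-02,
        2.38667463e-02, -3.73616274e-05]), 'eef_pos': array([ 0.22258641, -0.50261256,  0.21814248]), 'tcp_rot': array([ 9.78360347e-01,  2.06907573e-01, -7.47301151e-05, -5.30712949e-04]), 'contact_force': array([-0.2376153 ,  0.12710347, -0.16793615]), 'ft_torque': array([-0.06564766, -0.0379372 ,  0.00770488]), 'width': 0.9990323023038672}
```

View pics/scene0.png

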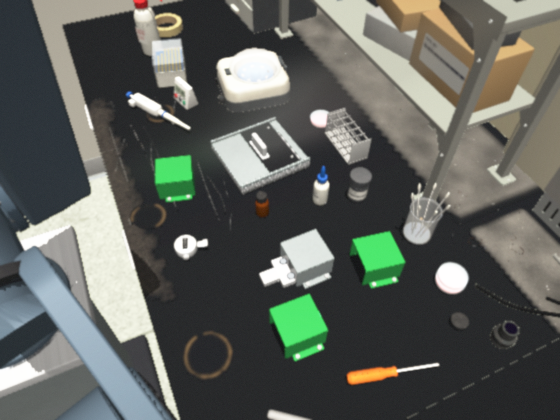

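View pics/top0.png

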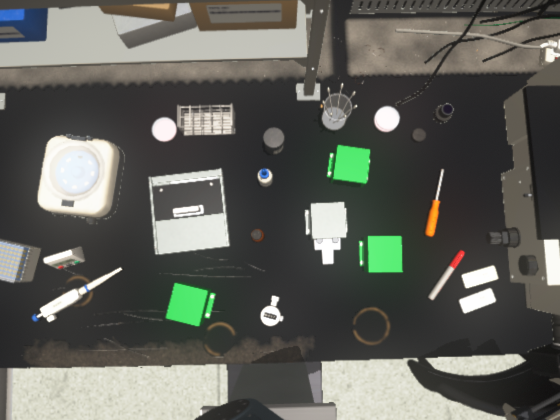

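The top view, with +x up and +y left, shows the base at about (188,210) and the shutter fin at (188,211). The grey dock is at (328,222), with the insert tab at (328,255). The lens cleaner is at (265,177), the oil at (257,236), the case at (273,140) and the tally counter at (271,313).

```bash
cat > h.py <<'E'
from station import env
import cv2,numpy as np
from scipy.spatial.transform import Rotation as R
def cam(n):
    c=env.camera_params(n);K=np.array([[c['fx'],0,c['cx']],[0,c['fy'],c['cy']],[0,0,1]]);return c,K
def ray(n,uv):
    c,K=cam(n);u=cv2.undistortPoints(np.array(uv,float).reshape(-1,1,2),K,np.array([c['k1'],0,0,0,0]))[:,0]
    return c['eye'],R.from_quat(c['attitude']).apply(np.c_[u,np.ones(len(u))])
def plane(n,uv,z):
    e,r=ray(n,uv);return e+r*((z-e[2])/r[:,2])[:,None]
def cloud(n,d):
    v,u=np.mgrid[0:420,0:560];e,r=ray(n,np.c_[u.ravel(),v.ravel()])
    c,_=cam(n);zc=R.from_quat(c['attitude']).as_matrix()[:,2]
    P=e+r*(d.ravel()/(r@zc))[:,None];P=P.reshape(420,560,3);P[d==0]=np.nan;return P
def snap(tag,n):
    p,d=env.read_camera(n);np.savez(f"{tag}.npz",p=p,d=d);return p,d
def crop(p,x0,y0,x1,y1,s,f):
    cv2.imwrite("pics/"+f,cv2.cvtColor(cv2.resize(p[y0:y1,x0:x1],None,fx=s,fy=s,interpolation=cv2.INTER_CUBIC),cv2.COLOR_RGB2BGR))
E
python3 - <<'E'
from h import *
t=np.load("top0.npz");s=np.load("scene0.npz")
crop(t['p'],140,155,270,265,6,"t1.png");crop(t['p'],290,190,360,275,7,"t2.png");crop(s['p'],200,110,350,300,3.1,"s1.png")
P=cloud("top",t['d'])
for nm,(u,v) in dict(bench=(240,270),deck=(190,235),shut=(190,190),fin=(187,211),roof=(328,220),tab=(328,258),lens=(265,176),oil=(257,235),case=(273,138),tally=(270,316)).items(): print(nm,P[v,u].round(4))
Ps=cloud("scene",s['d'])
for nm,(u,v) in dict(deck=(240,165),fin=(260,146),roof=(305,252),tab=(270,277),bench=(220,240)).items(): print(nm,Ps[v,u].round(4))
E
```

```text
bench [ 0.4689  0.0586 -0.0024]
deck [0.5547 0.1733 0.0231]
shut [0.6614 0.1714 0.0306]
fin [0.6077 0.1724 0.0593]
roof [ 0.5785 -0.1515  0.0552]
tab [ 0.4917 -0.1525  0.0119]
lens [ 0.6801 -0.0097  0.0822]
oil [0.5481 0.0124 0.0606]
case [nan nan nan]
tally [ 0.3616 -0.0117  0.0243]
deck [0.5527 0.1499 0.0248]
fin [0.609  0.1564 0.0601]
roof [ 0.5745 -0.1565  0.0559]
tab [ 0.4972 -0.1569  0.0126]
bench [ 0.4377 -0.0197 -0.0012]
```

```bash
true
```

```text
(no output)
```

View pics/t1.png

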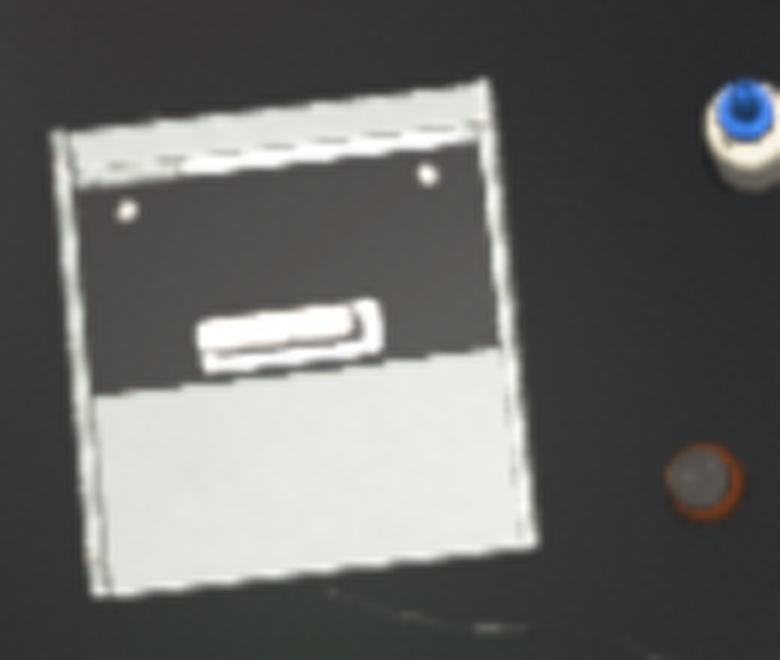

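View pics/t2.png

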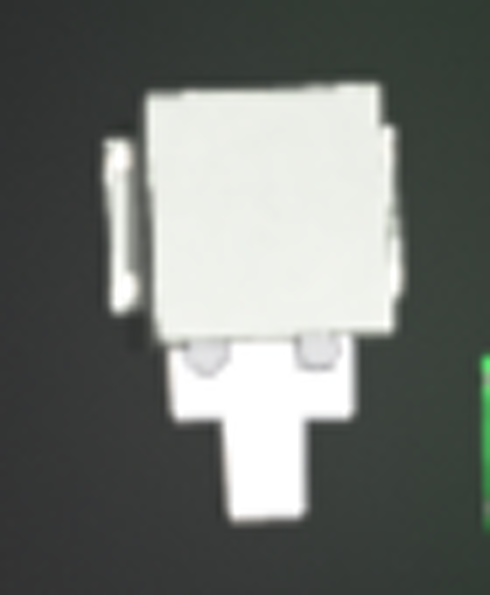

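View pics/s1.png

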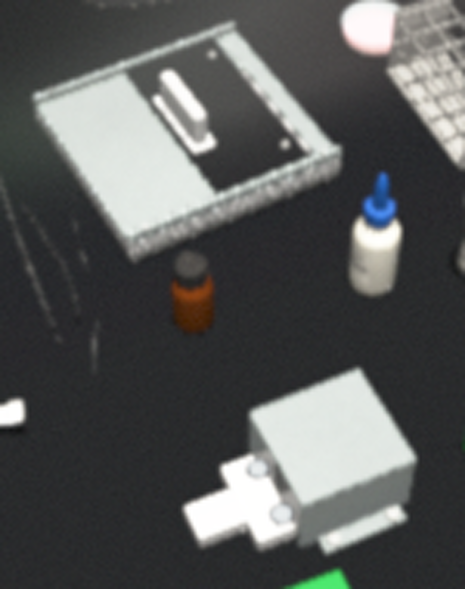

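Run:
```python
from h import *
def T(pts,s,x0,y0): return [( (u+.5)/s-.5+x0,(v+.5)/s-.5+y0) for u,v in pts]
def show(nm,n,pts,z):
    W=plane(n,pts,z); print(nm,z,W[:,:2].round(4).tolist()); return W[:,:2]
A=lambda p:T(p,6,140,155)
b=show("base rail TL TR BR BL","top",A([(52,132),(490,80),(537,545),(95,597)]),.033)
print("sides",[np.linalg.norm(b[i]-b[(i+1)%4]).round(4) for i in range(4)],b.mean(0))
for i in range(4):
    d=b[(i+1)%4]-b[i];print(np.degrees(np.arctan2(d[1],d[0])).round(2))
e=show("shutter near edge","top",A([(95,395),(500,348)]),.032)
f=show("fin top TL TR BR(ish) BL","top",A([(197,324),(352,304),(356,335),(203,353)]),.064);print(f.mean(0))
fl=show("flange BL BR TR","top",A([(206,373),(383,349),(378,298)]),.035);print((fl[0]+fl[2])/2)
B=lambda p:T(p,7,290,190)
r=show("roof TL TR BR BL","top",B([(147,92),(380,85),(395,331),(158,341)]),.056);print(r.mean(0),[np.linalg.norm(r[i]-r[(i+1)%4]).round(4) for i in range(4)])
for i in range(4):
    d=r[(i+1)%4]-r[i];print(np.degrees(np.arctan2(d[1],d[0])).round(2))
k=show("tab: platecornerL,tabrootL,tabL,tabR,rootR,platecornerR","top",B([(172,418),(224,418),(231,521),(306,517),(304,417),(355,416)]),.014)
print("tab end mid",(k[2]+k[3])/2,"root mid",(k[1]+k[4])/2,"plate mid",(k[0]+k[5])/2, np.linalg.norm(k[2]-k[3]),np.linalg.norm(k[0]-k[5]))
S=lambda p:T(p,3.1,200,110)
k=show("scene: plateL,?tabL end, tab near, root near, plateR","scene",S([(222,463),(184,507),(203,546),(250,528),(262,548)]),.014)
print("tab end mid",(k[1]+k[2])/2)
f=show("scene fin top","scene",S([(166,72),(207,125)]),.064);print(f.mean(0))
b=show("scene base rail: backleft.., frontleft, frontright","scene",S([(233,25),(35,97),(131,237),(340,150)]),.033)
print(b.mean(0))
r=show("scene roof","scene",S([(250,412),(360,369),(413,457),(300,503)]),.056);print(r.mean(0))
```

```text
base rail TL TR BR BL 0.033 [[0.6962, 0.2708], [0.7123, 0.0961], [0.5272, 0.0797], [0.5115, 0.2524]]
sides [np.float64(0.1754), np.float64(0.1858), np.float64(0.1734), np.float64(0.1856)] [0.61179097 0.17474603]
-84.73
-174.96
95.18
5.68
shutter near edge 0.032 [[0.5907, 0.2531], [0.605, 0.0934]]
fin top TL TR BR(ish) BL 0.064 [[0.6137, 0.2049], [0.6197, 0.1455], [0.6078, 0.144], [0.6024, 0.2026]]
[0.61089803 0.17426571]
flange BL BR TR 0.035 [[0.5979, 0.2086], [0.6055, 0.1389], [0.6257, 0.1408]]
[0.61180035 0.17468481]
roof TL TR BR BL 0.056 [[0.6196, -0.1127], [0.6198, -0.1899], [0.5384, -0.1913], [0.5373, -0.1135]]
[ 0.57880889 -0.15181885] [np.float64(0.0771), np.float64(0.0814), np.float64(0.0778), np.float64(0.0823)]
-89.82
-179.01
90.81
0.53
tab: platecornerL,tabrootL,tabL,tabR,rootR,platecornerR 0.014 [[0.5132, -0.1201], [0.5127, -0.1378], [0.4779, -0.1389], [0.4785, -0.1644], [0.5123, -0.165], [0.5121, -0.1824]]
tab end mid [ 0.47818766 -0.15163709] root mid [ 0.51249682 -0.15142647] plate mid [ 0.51266855 -0.15127328] 0.025484853235793713 0.06229845632866754
scene: plateL,?tabL end, tab near, root near, plateR 0.014 [[0.5165, -0.1195], [0.4801, -0.1403], [0.48, -0.172], [0.5131, -0.1725], [0.5141, -0.189]]
tab end mid [ 0.48003111 -0.15612057]
scene fin top 0.064 [[0.6103, 0.2018], [0.6162, 0.134]]
[0.61325085 0.16790801]
scene base rail: backleft.., frontleft, frontright 0.033 [[0.6963, 0.265], [0.5143, 0.2496], [0.5298, 0.0779], [0.7124, 0.0953]]
[0.61320657 0.17192956]
scene roof 0.056 [[0.5388, -0.1155], [0.6206, -0.1142], [0.6197, -0.1901], [0.5389, -0.1909]]
[ 0.57948072 -0.15265254]
```

Checks hold: the base measures 175 × 186 mm with centre (0.612, 0.173) and yaw about 5.2°. The dock centre is (0.579, -0.152) with yaw about 0.5°. The insert origin is about (0.563, -0.152), and the shutter fin is at (0.611, 0.173). Next I work out the first move.

```bash
cat > go.py <<'E'
import sys
from h import *
# usage: go.py x y z jawyaw_deg   -> total shift in tool axes (cm) and turn (rad)
x,y,z,a=map(float,sys.argv[1:5])
o=env.get_obs();M=R.from_quat(o['tcp_rot'])
s=M.inv().apply(np.array([x,y,z])-o['eef_pos'])*100
Y=M.as_matrix()[:,1];cur=np.degrees(np.arctan2(Y[1],Y[0]))
d=(a-cur+180)%360-180
print("t",round(o['time_s'],2),"tcp",o['eef_pos'].round(4),"jaw",round(cur,2),"q",o['joint_positions'].round(2),"F",o['contact_force'].round(1),"w",round(o['width']*9.3,2))
print("shift cm",s.round(2),"turn",round(-np.radians(d),3),"alt",round(-np.radians((d+360)%360-180),3), "norm",np.linalg.norm(s).round(1))
E
python3 go.py 0.611 0.1735 0.2 5.2
```

```text
t 0.1 tcp [ 0.2226 -0.5026  0.2181] jaw -66.12 q [-1.24  0.35  1.65 -0.    1.14 -0.08] F [-0.2  0.1 -0.2] w 9.29
shift cm [ 62.89 -46.09   1.87] turn -1.245 alt 1.897 norm 78.0
```

```bash
python3 -m pendant '[[[6,3.2,-2.3,0.1,-0.08],[6,6.4,-4.7,0.2,-0.16],[6,9.6,-7.0,0.3,-0.24],[6,12.8,-9.4,0.4,-0.32],[6,16.0,-11.7,0.5,-0.4],[6,19.2,-14.1,0.6,-0.48],[6,22.4,-16.4,0.7,-0.56],[6,25.6,-18.8,0.8,-0.64]]]'; python3 go.py 0.611 0.1735 0.2 5.2
```

```text
time_s: 0.77
eef_pos: [0.381, -0.2253, 0.2103]
tcp_rot: [0.863, 0.506, 0.0, -0.001]
contact_force: [0.9, 0.0, 0.3]
width: 0.648
t 0.77 tcp [ 0.381  -0.2253  0.2103] jaw -29.24 q [-0.64  0.16  1.92  0.    1.06 -0.13] F [0.9 0.  0.3] w 6.03
shift cm [46.03  0.59  1.06] turn -0.601 alt 2.54 norm 46.0
```

```bash
python3 -m pendant '[[[6,4,0.1,0.1,-0.08],[6,8,0.1,0.2,-0.16],[6,12,0.2,0.3,-0.24],[6,16,0.2,0.4,-0.32],[6,20,0.3,0.5,-0.4],[6,24,0.3,0.6,-0.48],[6,28,0.4,0.7,-0.56],[6,32,0.4,0.8,-0.601]]]'; python3 go.py 0.611 0.1735 0.1 5.2
```

```text
time_s: 1.43
eef_pos: [0.5413, 0.054, 0.2022]
tcp_rot: [0.673, 0.74, 0.0, -0.001]
contact_force: [1.2, -0.1, 0.1]
width: 0.648
t 1.43 tcp [0.5413 0.054  0.2022] jaw 5.46 q [ 0.01  0.36  1.68  0.    1.1  -0.08] F [ 1.2 -0.1  0.1] w 6.03
shift cm [11.22  8.08 10.23] turn 0.005 alt -3.137 norm 17.2
```

```bash
python3 -m pendant '[[[6,2.8,2.0,0,0],[6,5.6,4,0,0],[6,8.4,6,1,0.005],[6,11.2,8.1,3,0.005],[6,11.2,8.1,6,0.005],[6,11.2,8.1,9,0.005],[6,11.2,8.1,10.2,0.005],[6,11.2,8.1,10.2,0.005]]]'; python3 go.py 0.611 0.1735 0.04 5.2
python3 - <<'E'
from h import *
p,d=snap("a1","scene");crop(p,180,60,340,200,5,"a1s.png")
E
```

```text
time_s: 2.1
eef_pos: [0.6095, 0.173, 0.0972]
tcp_rot: [0.674, 0.738, -0.002, -0.002]
contact_force: [-0.1, 0.2, 0.1]
width: 0.647
t 2.1 tcp [0.6095 0.173  0.0972] jaw 5.17 q [0.2  0.64 1.52 0.   0.99 0.11] F [-0.1  0.2  0.1] w 6.02
shift cm [0.04 0.2  5.72] turn -0.0 alt 3.141 norm 5.7
```

View pics/a1s.png

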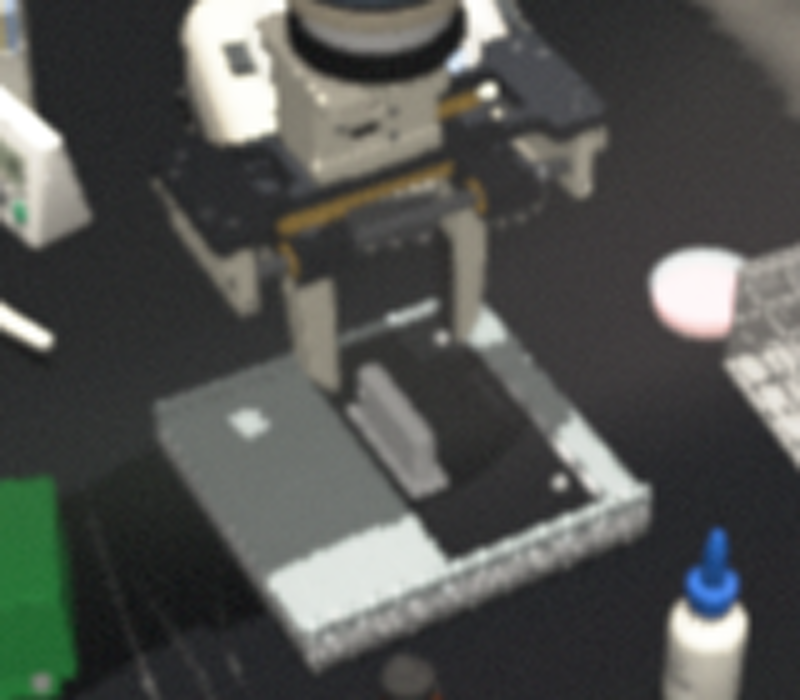

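The fingers straddle the fin on either side, at crop (320,350) and (465,310). I descend and close.

```bash
python3 -m pendant '[[[6,0,0.2,2,0],[6,0,0.2,4,0],[6,0,0.2,5.6,0],[6,0,0.2,5.6,0],[0.5,0,0.2,5.6,0],[0.5,0,0.2,5.6,0],[0.5,0,0.2,5.6,0],[0.5,0,0.2,5.6,0]]]'; python3 go.py 0.611 0.1735 0.04 5.2
```

```text
time_s: 2.82
eef_pos: [0.6133, 0.1734, 0.0452]
tcp_rot: [0.675, 0.738, 0.0, -0.001]
contact_force: [0.2, 0.2, -0.0]
width: 0.411
t 2.82 tcp [0.6133 0.1734 0.0452] jaw 5.16 q [0.2  0.71 1.53 0.   0.9  0.11] F [ 0.2  0.2 -0. ] w 3.82
shift cm [ 0.03 -0.23  0.52] turn -0.001 alt 3.141 norm 0.6
```

```bash
python3 -m pendant '[[[0.5,0,-0.2,0.5,0],[0.5,0,-0.2,0.5,0],[0.5,0,-0.2,0.5,0],[0.5,0,-0.2,0.5,0],[0.5,0,-0.2,0.5,0],[0.5,0,-0.2,0.5,0],[0.5,0,-0.2,0.5,0],[0.5,0,-0.2,0.5,0]]]'; python3 go.py 0.611 0.1735 0.04 5.2
```

```text
time_s: 3.48
eef_pos: [0.6117, 0.1732, 0.0403]
tcp_rot: [0.675, 0.738, 0.0, -0.0]
contact_force: [4.7, 1.3, -3.3]
width: 0.129
t 3.48 tcp [0.6117 0.1732 0.0403] jaw 5.16 q [0.2  0.72 1.54 0.   0.89 0.11] F [ 4.7  1.3 -3.3] w 1.2
shift cm [ 0.03 -0.07  0.03] turn -0.001 alt 3.141 norm 0.1
```

```bash
python3 -m pendant '[[[0.5,0,-0.8,0,0],[0.5,0,-1.6,0,0],[0.5,0,-2.4,0,0],[0.5,0,-3.2,0,0],[0.5,0,-4.0,0,0],[0.5,0,-4.8,0,0],[0.5,0,-5.6,0,0],[0.5,0,-6.2,0,0]]]'; python3 go.py 0.611 0.1735 0.04 5.2
```

```text
time_s: 4.15
eef_pos: [0.5499, 0.1675, 0.0402]
tcp_rot: [0.675, 0.738, 0.001, 0.0]
contact_force: [6.6, -0.1, -6.3]
width: 0.127
t 4.15 tcp [0.5499 0.1675 0.0402] jaw 5.16 q [0.21 0.63 1.71 0.   0.8  0.12] F [ 6.6 -0.1 -6.3] w 1.18
shift cm [0.04 6.13 0.03] turn -0.001 alt 3.141 norm 6.1
```

```bash
python3 -m pendant '[[[0.5,0,-0.3,0,0],[0.5,0,-0.6,0,0],[0.5,0,-0.8,0,0],[0.5,0,-1.0,0,0],[0.5,0,-1.2,0,0],[0.5,0,-1.4,0,0],[0.5,0,-1.6,0,0],[0.5,0,-1.6,0,0]]]'; python3 go.py 0.611 0.1735 0.04 5.2
```

```text
time_s: 4.82
eef_pos: [0.5383, 0.1665, 0.0404]
tcp_rot: [0.675, 0.738, 0.005, 0.003]
contact_force: [26.4, 1.8, -24.5]
width: 0.128
t 4.82 tcp [0.5383 0.1665 0.0404] jaw 5.15 q [0.22 0.61 1.75 0.   0.77 0.13] F [ 26.4   1.8 -24.5] w 1.19
shift cm [0.04 7.3  0.12] turn -0.001 alt 3.141 norm 7.3
```

Force rises to 26 N after 73 mm of travel, so the shutter is at its end stop. I release and lift.

```bash
python3 -m pendant '[[[0.5,0,0.1,0,0],[5,0,0.0,0,0],[5,0,0.0,0,0],[5,0,0.0,0,0],[5,0,0.0,-1,0],[5,0,0,-4,0],[5,0,0,-8,0],[5,0,0,-12,0]]]'; python3 go.py 0.494 -0.152 0.15 90.5
```

```text
time_s: 5.48
eef_pos: [0.5361, 0.166, 0.1621]
tcp_rot: [0.675, 0.738, 0.004, 0.003]
contact_force: [0.8, 0.4, 0.0]
width: 0.526
t 5.48 tcp [0.5361 0.166  0.1621] jaw 5.15 q [0.22 0.43 1.69 0.   1.02 0.13] F [0.8 0.4 0. ] w 4.9
shift cm [-31.29  -7.06   1.09] turn -1.49 alt 1.652 norm 32.1
```

```bash
python3 -m pendant '[[[5,-4,-0.9,0,-0.12],[5,-8,-1.8,0,-0.24],[5,-12,-2.7,0,-0.36],[5,-16,-3.6,0,-0.48],[5,-20,-4.5,0,-0.6],[5,-24,-5.4,0,-0.72],[5,-28,-6.3,0,-0.84],[5,-31.3,-7.1,0,-0.96]]]'; python3 go.py 0.494 -0.152 0.08 90.5
python3 - <<'E'
from h import *
p,d=snap("a2","top");crop(p,140,155,270,265,6,"a2.png")
E
```

```text
time_s: 6.15
eef_pos: [0.4961, -0.1323, 0.1619]
tcp_rot: [0.286, 0.958, 0.003, 0.005]
contact_force: [0.4, -0.4, 0.8]
width: 0.544
t 6.15 tcp [ 0.4961 -0.1323  0.1619] jaw 56.72 q [-0.35  0.35  1.81  0.01  0.97 -1.35] F [ 0.4 -0.4  0.8] w 5.06
shift cm [-0.84 -1.83  8.19] turn -0.59 alt 2.552 norm 8.4
```

View pics/a2.png

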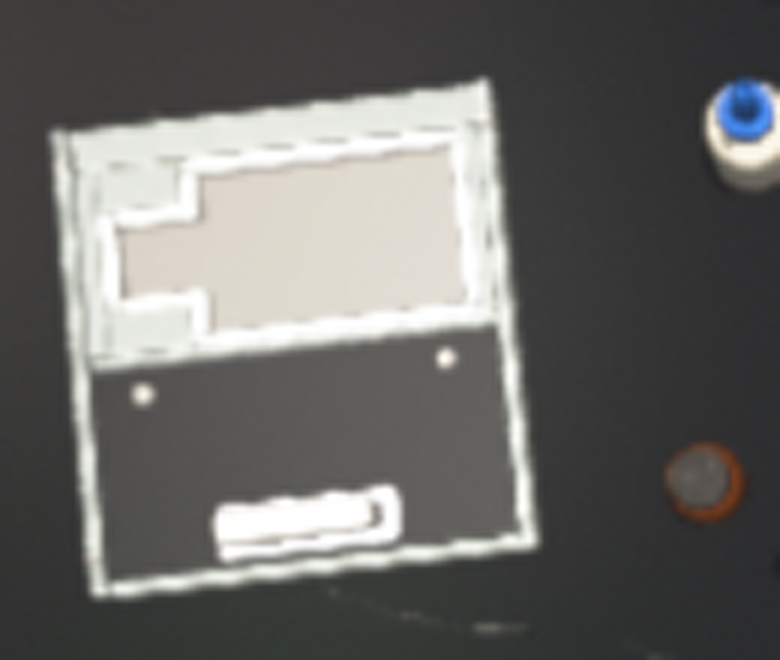

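The pocket is fully bared: floor corners at crop (200,178), (450,148), (467,302), (213,330), key slot at left (120,232)-(128,298). The shutter is parked at the front edge.

Run:
```python
from h import *
import cv2
t=np.load("a2.npz")
crop(t['p'],150,170,225,225,10,"a2z.png")
def T(pts,s=6,x0=140,y0=155): return [( (u+.5)/s-.5+x0,(v+.5)/s-.5+y0) for u,v in pts]
c=np.array([.612,.1735]);a=np.radians(5.2)
B=np.array([[np.cos(a),np.sin(a)],[-np.sin(a),np.cos(a)]])
def show(nm,pts,z):
    W=plane("top",T(pts),z)[:,:2]; print(nm,W.round(4).tolist(),"base mm",((W-c)@B.T*1000).round(1).tolist())
show("floor left/top edges TL,TR z12",[(200,178),(450,148)],.012)
show("tab end z12",[(120,232),(128,298)],.012)
show("ledge right/bottom TR?,BR,BL z22",[(450,148),(467,302),(213,330)],.022)
show("well outer z26: TL TR BR BL",[(182,165),(455,130),(482,308),(200,342)],.026)
show("deck corners",[(52,132),(490,80),(537,545),(95,597)],.033)
show("shutter edge z32",[(95,370),(492,325)],.032)
```

```text
floor left/top edges TL,TR z12 [[0.6798, 0.2168], [0.6893, 0.1154]] base mm [[71.4, 37.0], [71.7, -64.8]]
tab end z12 [[0.6586, 0.2492], [0.6316, 0.2458]] base mm [[53.3, 71.2], [26.1, 70.2]]
ledge right/bottom TR?,BR,BL z22 [[0.6874, 0.1139], [0.6249, 0.1077], [0.6164, 0.209]] base mm [[69.6, -66.2], [6.9, -66.7], [7.6, 35.0]]
well outer z26: TL TR BR BL [[0.6827, 0.2206], [0.6938, 0.1112], [0.6218, 0.1012], [0.6113, 0.2132]] base mm [[74.7, 40.5], [75.9, -69.4], [3.2, -72.9], [2.9, 39.6]]
deck corners [[0.6962, 0.2708], [0.7123, 0.0961], [0.5272, 0.0797], [0.5115, 0.2524]] base mm [[92.6, 89.2], [92.8, -86.2], [-93.0, -85.7], [-92.9, 87.7]]
shutter edge z32 [[0.6006, 0.2532], [0.6142, 0.0964]] base mm [[-4.1, 80.4], [-4.8, -76.9]]
```

View pics/a2z.png

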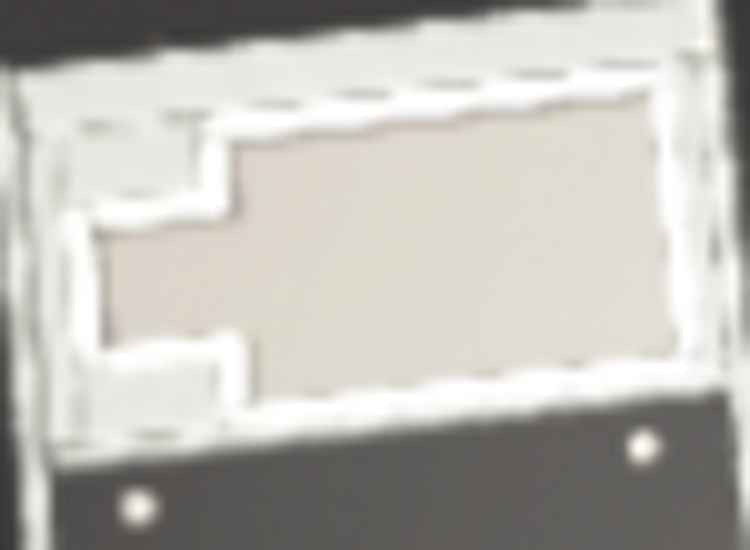

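The seat is at about (0.6525, 0.162), and several edges agree: floor 64 × 103.5 mm, key-slot end at +71 mm. Now to the tab.

```bash
python3 -m pendant '[[[5,-0.4,-0.9,0,-0.12],[5,-0.8,-1.8,0,-0.24],[5,-0.8,-1.8,1,-0.36],[5,-0.8,-1.8,3,-0.48],[5,-0.8,-1.8,6,-0.59],[5,-0.8,-1.8,8,-0.59],[5,-0.8,-1.8,8.2,-0.59],[5,-0.8,-1.8,8.2,-0.59]]]'; python3 go.py 0.495 -0.152 0.003 90.5
python3 - <<'E'
from h import *
p,d=snap("a3","scene");crop(p,220,190,360,300,5.5,"a3.png")
E
```

```text
time_s: 6.87
eef_pos: [0.4932, -0.1565, 0.08]
tcp_rot: [-0.011, 1.0, 0.0, 0.005]
contact_force: [-0.5, -0.2, 0.8]
width: 0.537
t 6.87 tcp [ 0.4932 -0.1565  0.08  ] jaw 91.22 q [-0.4   0.48  1.86  0.01  0.8  -2.  ] F [-0.5 -0.2  0.8] w 4.99
shift cm [-0.12  0.44  7.7 ] turn 0.013 alt -3.129 norm 7.7
```

View pics/a3.png

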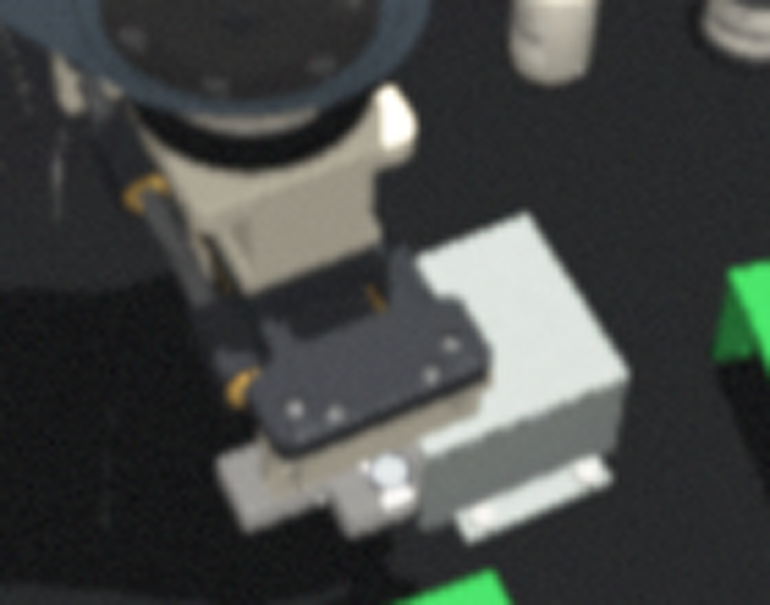

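```bash
python3 -m pendant '[[[5,-0.1,0.4,2,0.013],[5,-0.1,0.4,4,0.013],[5,-0.1,0.4,6,0.013],[5,-0.1,0.4,7,0.013],[5,-0.1,0.4,7.5,0.013],[5,-0.1,0.4,7.5,0.013],[1,-0.1,0.4,7.5,0.013],[1,-0.1,0.4,7.5,0.013]]]'; python3 go.py 0.495 -0.152 0.004 90.5
```

```text
time_s: 7.58
eef_pos: [0.4963, -0.1531, 0.0072]
tcp_rot: [-0.004, 1.0, -0.0, 0.006]
contact_force: [-0.2, -0.3, -0.1]
width: 0.442
t 7.58 tcp [ 0.4963 -0.1531  0.0072] jaw 90.48 q [-0.39  0.61  1.88  0.01  0.64 -1.98] F [-0.2 -0.3 -0.1] w 4.11
shift cm [0.14 0.11 0.31] turn -0.0 alt 3.141 norm 0.4
```

```bash
python3 -m pendant '[[[1,0.1,0.1,0.3,0],[1,0.1,0.1,0.3,0],[1,0.1,0.1,0.3,0],[1,0.1,0.1,0.3,0],[1,0.1,0.1,0.3,0],[1,0.1,0.1,0.3,0],[1,0.1,0.1,0.3,0],[1,0.1,0.1,0.3,0]]]'; python3 go.py 0.41 -0.152 0.004 90.5
```

```text
time_s: 8.25
eef_pos: [0.4955, -0.1521, 0.0045]
tcp_rot: [-0.004, 1.0, -0.0, 0.006]
contact_force: [-1.4, 1.3, 6.5]
width: 0.274
t 8.25 tcp [ 0.4955 -0.1521  0.0045] jaw 90.48 q [-0.39  0.62  1.88  0.01  0.63 -1.98] F [-1.4  1.3  6.5] w 2.55
shift cm [ 8.55  0.08 -0.06] turn -0.0 alt 3.141 norm 8.5
```

Gripped: the opening of 25.5 mm is about the tab's width. I draw it straight out 9.2 cm.

```bash
python3 -m pendant '[[[1,1,0,0,0],[1,2.2,0,0,0],[1,3.4,0,0,0],[1,4.6,0,0,0],[1,5.8,0,0,0],[1,7,0,0,0],[1,8.2,0,0,0],[1,9.2,0,0,0]]]'; python3 go.py 0.403 -0.152 0.004 90.5
```

```text
time_s: 8.92
eef_pos: [0.4049, -0.1539, 0.0045]
tcp_rot: [-0.004, 1.0, -0.002, 0.009]
contact_force: [5.9, -0.3, 10.9]
width: 0.275
t 8.92 tcp [ 0.4049 -0.1539  0.0045] jaw 90.45 q [-0.47  0.52  2.1   0.01  0.51 -2.06] F [ 5.9 -0.3 10.9] w 2.56
shift cm [0.19 0.19 0.04] turn -0.001 alt 3.141 norm 0.3
```

```bash
python3 -m pendant '[[[1,0.2,0,0,0],[4.5,0.2,0,0,0],[4.5,0.2,0,0,0],[4.5,0.2,0,0,0],[4.5,0.2,0,0,0],[4.5,0.2,0,-3,0],[4.5,0.2,0,-6,0],[4.5,0.2,0,-9,0]]]'; python3 go.py 0.403 -0.152 0.004 90.5
python3 - <<'E'
from h import *
p,d=snap("a4s","scene");crop(p,220,190,360,300,5.5,"a4s.png")
p,d=snap("a4t","top");crop(p,270,180,390,280,6,"a4t.png")
E
```

```text
time_s: 9.58
eef_pos: [0.4007, -0.1533, 0.0951]
tcp_rot: [-0.004, 1.0, -0.001, 0.008]
contact_force: [0.4, -0.2, -0.4]
width: 0.481
t 9.58 tcp [ 0.4007 -0.1533  0.0951] jaw 90.46 q [-0.48  0.32  2.07  0.01  0.73 -2.06] F [ 0.4 -0.2 -0.4] w 4.48
shift cm [-0.07  0.15  9.11] turn -0.001 alt 3.141 norm 9.1
```

View pics/a4s.png

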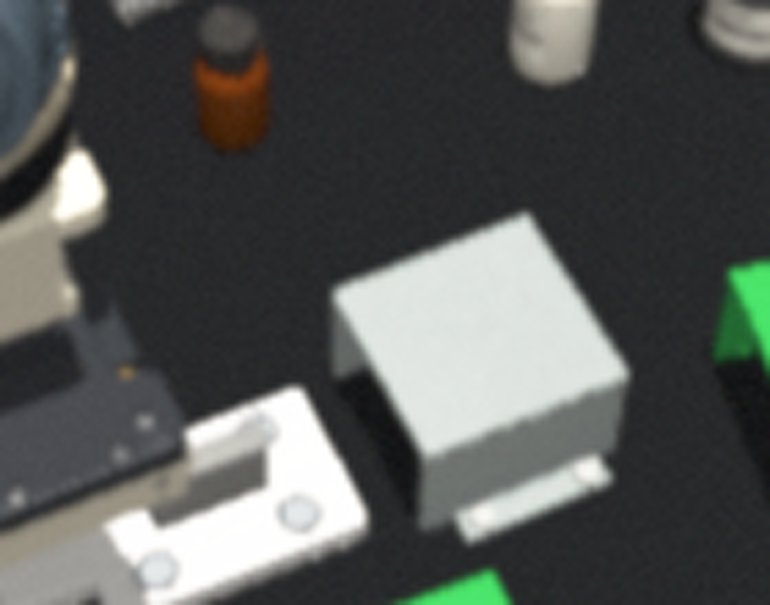

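View pics/a4t.png

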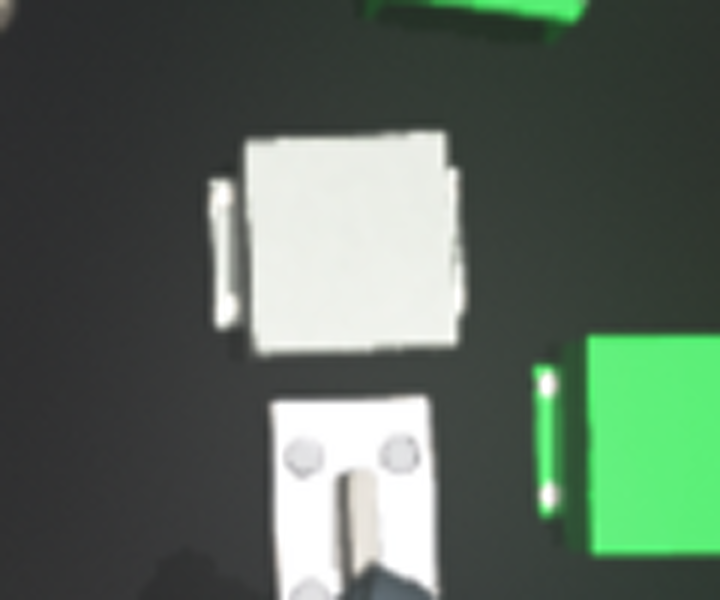

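The insert is out, flat on the bench and released. Its far edge is at crop (272,401)-(428,396), and the fin is near (360,475).

```bash
python3 - <<'E'
from h import *
def T(pts,s=6,x0=270,y0=180): return [( (u+.5)/s-.5+x0,(v+.5)/s-.5+y0) for u,v in pts]
W=plane("top",T([(272,401),(428,396)]),.014);print(W,W.mean(0),np.linalg.norm(W[0]-W[1]),"yaw",np.degrees(np.arctan2(*(W[0]-W[1])[::-1]))-90)
print("fin end",plane("top",T([(345,472),(375,470)]),.048))
E
python3 go.py 0.471 -0.152 0.095 90.5
```

```text
t 9.68 tcp [ 0.4031 -0.1545  0.0977] jaw 90.47 q [-0.48  0.32  2.07  0.01  0.73 -2.06] F [ 1.3 -0.2 -0.2] w 4.51
shift cm [-6.78  0.19  0.43] turn -0.001 alt 3.141 norm 6.8Traceback (most recent call last):
  File "<stdin>", line 3, in <module>
TypeError: return arrays must be of ArrayType
```

Run:
```python
from h import *
def T(pts,s=6,x0=270,y0=180): return [( (u+.5)/s-.5+x0,(v+.5)/s-.5+y0) for u,v in pts]
W=plane("top",T([(272,401),(428,396)]),.014);d=W[0]-W[1];print(W,W.mean(0),np.linalg.norm(d),"yaw",np.degrees(np.arctan2(d[1],d[0]))-90)
print("fin end",plane("top",T([(345,472),(375,470)]),.048))
```

```text
[[ 0.51996395 -0.12221122  0.014     ]
 [ 0.52019788 -0.18426235  0.014     ]] [ 0.52008091 -0.15323678  0.014     ] 0.06205157277862365 yaw 0.2160029513613182
fin end [[ 0.49095097 -0.14675399  0.048     ]
 [ 0.49138544 -0.158283    0.048     ]]
```

Insert centre is (0.470, -0.153), 0.109 m from the dock, with yaw about 0.3°. Next I grip the fin.

```bash
python3 -m pendant '[[[4.5,-2.2,0.1,0,0],[4.5,-4.4,0.1,0,0],[4.5,-6.6,0.1,0,0],[4.5,-6.7,0.1,2,0],[4.5,-6.7,0.1,4,0],[4.5,-6.7,0.1,6,0],[4.5,-6.7,0.1,7.7,0],[4.5,-6.7,0.1,7.7,0]]]'; python3 go.py 0.47 -0.153 0.020 90.3
```

```text
time_s: 10.35
eef_pos: [0.47, -0.1524, 0.0189]
tcp_rot: [-0.004, 1.0, -0.002, 0.009]
contact_force: [-0.2, 0.1, 0.3]
width: 0.487
t 10.35 tcp [ 0.47   -0.1524  0.0189] jaw 90.48 q [-0.41  0.56  1.94  0.01  0.62 -1.99] F [-0.2  0.1  0.3] w 4.53
shift cm [ 0.   -0.06 -0.11] turn 0.003 alt -3.138 norm 0.1
```

```bash
python3 -m pendant '[[[0.3,0,0,-0.1,0],[0.3,0,0,-0.1,0],[0.3,0,0,-0.1,0],[0.3,0,0,-0.1,0],[0.3,0,0,-0.1,0],[0.3,0,0,-0.1,0],[0.3,0,0,-0.1,0],[0.3,0,0,-0.1,0]]]'; python3 -m pendant '[[[0.3,0,0,-0.1,0],[0.3,0,0,-1,0],[0.3,0,0,-3,0],[0.3,0,0,-6,0],[0.3,0,0,-9,0],[0.3,0,0,-12,0],[0.3,0,0,-14,0],[0.3,0,0,-14,0]]]';  python3 go.py 0.6525 0.162 0.16 5.2
```

```text
time_s: 11.02
eef_pos: [0.4704, -0.1526, 0.0205]
tcp_rot: [-0.004, 1.0, -0.002, 0.01]
contact_force: [-0.8, 0.3, 7.0]
width: 0.127
time_s: 11.68
eef_pos: [0.4691, -0.1526, 0.1647]
tcp_rot: [-0.004, 1.0, -0.003, 0.013]
contact_force: [0.0, -0.7, -2.3]
width: 0.13
t 11.68 tcp [ 0.4691 -0.1526  0.1647] jaw 90.48 q [-0.41  0.3   1.87  0.    0.94 -1.99] F [ 0.  -0.7 -2.3] w 1.2
shift cm [-18.59  31.31   0.72] turn 1.488 alt -1.653 norm 36.4
```

```bash
python3 -m pendant '[[[0.3,-0.7,1.2,0,0.06],[0.3,-2.1,3.6,0,0.17],[0.3,-3.5,6.0,0,0.28],[0.3,-4.9,8.4,0,0.39],[0.3,-6.3,10.8,0,0.5],[0.3,-7.7,13.2,0,0.61],[0.3,-9.1,15.6,0,0.72],[0.3,-10.5,17.8,0,0.82]]]';  python3 go.py 0.6525 0.162 0.16 5.2
```

```text
time_s: 12.35
eef_pos: [0.5723, 0.0278, 0.1647]
tcp_rot: [0.397, 0.918, 0.002, 0.012]
contact_force: [0.2, -0.7, -3.6]
width: 0.131
t 12.35 tcp [0.5723 0.0278 0.1647] jaw 43.21 q [-0.03  0.44  1.66 -0.01  1.02 -0.78] F [ 0.2 -0.7 -3.6] w 1.21
shift cm [ 4.31 15.03  0.56] turn 0.663 alt -2.478 norm 15.6
```

```bash
python3 -m pendant '[[[0.3,0.5,1.9,0,0.1],[0.3,1.1,3.8,0,0.2],[0.3,1.6,5.7,0,0.3],[0.3,2.2,7.6,0,0.4],[0.3,2.8,9.7,0,0.5],[0.3,3.4,11.8,0,0.6],[0.3,4.0,13.6,0,0.66],[0.3,4.3,15,0,0.663]]]';  python3 go.py 0.6525 0.162 0.06 5.2
```

```text
time_s: 13.02
eef_pos: [0.6519, 0.1632, 0.1637]
tcp_rot: [0.675, 0.737, 0.005, 0.01]
contact_force: [0.4, -0.9, -2.3]
width: 0.129
t 13.02 tcp [0.6519 0.1632 0.1637] jaw 5.03 q [ 0.18  0.62  1.37 -0.01  1.13  0.1 ] F [ 0.4 -0.9 -2.3] w 1.2
shift cm [-0.04 -0.16 10.37] turn -0.003 alt 3.139 norm 10.4
```

```bash
python3 -m pendant '[[[0.3,0,-0.1,2,-0.003],[0.3,0,-0.1,4,-0.003],[0.3,0,-0.1,6,-0.003],[0.3,0,-0.1,8,-0.003],[0.3,0,-0.2,9.5,-0.003],[0.3,0,-0.2,10.2,-0.003],[0.3,0,-0.2,10.2,-0.003],[0.3,0,-0.2,10.2,-0.003]]]';  python3 go.py 0.6525 0.162 0.046 5.2
python3 - <<'E'
from h import *
p,d=snap("a5s","scene");crop(p,190,90,330,200,5.5,"a5s.png")
p,d=snap("a5t","top");crop(p,140,155,270,265,6,"a5t.png")
E
```

```text
time_s: 13.68
eef_pos: [0.6518, 0.1623, 0.0614]
tcp_rot: [0.674, 0.738, 0.004, 0.01]
contact_force: [0.3, 0.3, -3.3]
width: 0.129
t 13.68 tcp [0.6518 0.1623 0.0614] jaw 5.2 q [ 0.18  0.74  1.44 -0.01  0.95  0.1 ] F [ 0.3  0.3 -3.3] w 1.2
shift cm [-0.03  0.03  1.54] turn 0.0 alt -3.142 norm 1.5
```

View pics/a5s.png

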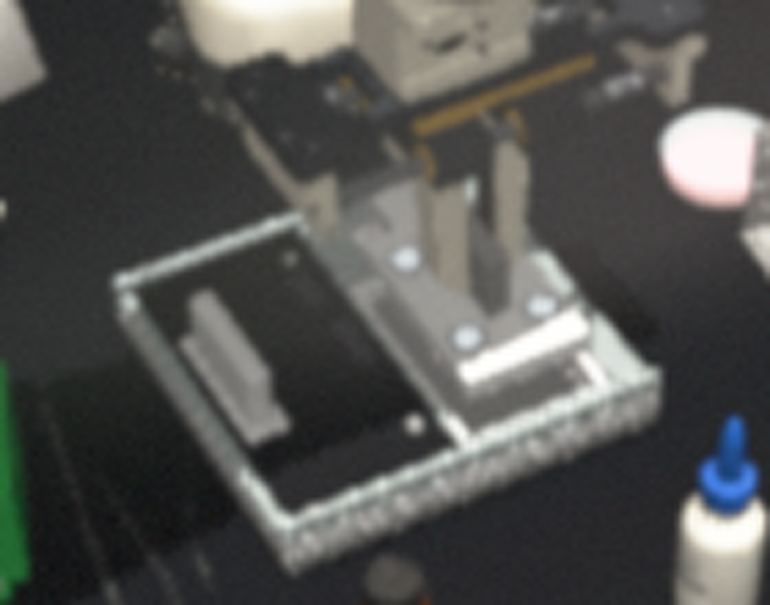

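View pics/a5t.png

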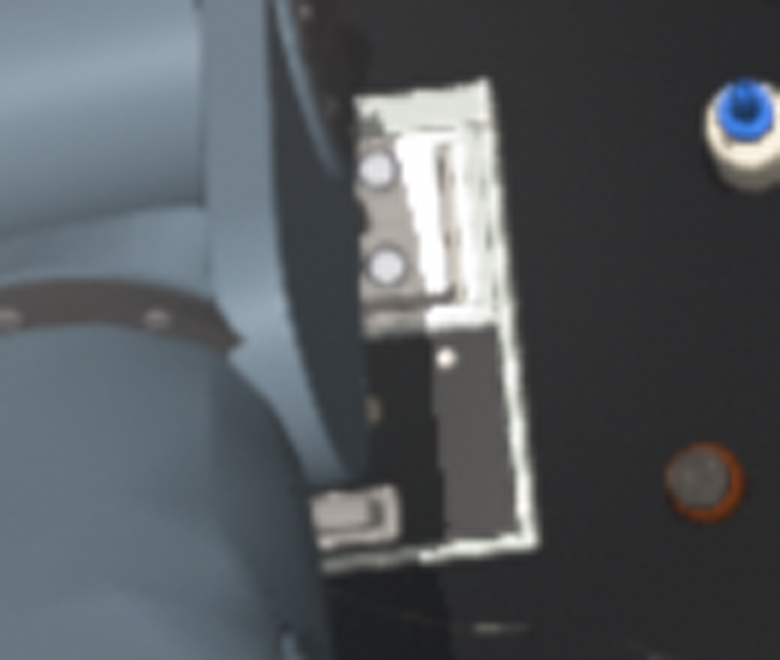

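The insert is held level over the pocket with its tab towards +y. I lower it into the loose well and feel for the seat.

```bash
python3 -m pendant '[[[0.3,0,0.03,0.5,0],[0.3,0,0.03,1.0,0],[0.3,0,0.03,1.4,0],[0.3,0,0.03,1.6,0],[0.3,0,0.03,1.8,0],[0.3,0,0.03,1.9,0],[0.3,0,0.03,2.0,0],[0.3,0,0.03,2.0,0]]]';  python3 go.py 0.6525 0.162 0.0325 5.2
```

```text
time_s: 14.45
eef_pos: [0.6533, 0.1623, 0.0426]
tcp_rot: [0.674, 0.738, 0.005, 0.01]
contact_force: [0.6, -0.5, -3.2]
width: 0.127
t 14.45 tcp [0.6533 0.1623 0.0426] jaw 5.2 q [ 0.18  0.76  1.44 -0.01  0.92  0.1 ] F [ 0.6 -0.5 -3.2] w 1.18
shift cm [-0.02 -0.1   1.  ] turn 0.0 alt -3.142 norm 1.0
```

```bash
python3 -m pendant '[[[0.3,0,-0.05,0.1,0],[0.3,0,-0.05,0.2,0],[0.3,0,-0.05,0.3,0],[0.3,0,-0.05,0.4,0],[0.3,0,-0.05,0.5,0],[0.3,0,-0.05,0.5,0],[0.3,0,-0.05,0.5,0],[0.3,0,-0.05,0.5,0]]]';  python3 go.py 0.6525 0.162 0.0325 5.2
```

```text
time_s: 15.12
eef_pos: [0.6529, 0.1623, 0.0376]
tcp_rot: [0.674, 0.738, 0.005, 0.01]
contact_force: [0.0, 0.2, -3.2]
width: 0.127
t 15.12 tcp [0.6529 0.1623 0.0376] jaw 5.2 q [ 0.18  0.77  1.44 -0.01  0.91  0.1 ] F [ 0.   0.2 -3.2] w 1.18
shift cm [-0.02 -0.05  0.51] turn 0.0 alt -3.142 norm 0.5
```

```bash
python3 -m pendant '[[[0.3,0,0,0.1,0],[0.3,0,0,0.2,0],[0.3,0,0,0.3,0],[0.3,0,0,0.4,0],[0.3,0,0,0.45,0],[0.3,0,0,0.5,0],[0.3,0,0,0.55,0],[0.3,0,0,0.55,0]]]';  python3 go.py 0.6525 0.162 0.0325 5.2
```

```text
time_s: 15.78
eef_pos: [0.6533, 0.1625, 0.033]
tcp_rot: [0.674, 0.738, 0.005, 0.011]
contact_force: [-2.6, 1.2, 7.0]
width: 0.13
t 15.78 tcp [0.6533 0.1625 0.033 ] jaw 5.21 q [ 0.18  0.78  1.44 -0.01  0.9   0.1 ] F [-2.6  1.2  7. ] w 1.21
shift cm [-0.04 -0.08  0.05] turn 0.0 alt -3.141 norm 0.1
```

It dropped straight home: underside at about 12.5 mm, with contact force turning to +7 N on the floor. I open modestly and lift.

```bash
python3 -m pendant '[[[1,0,0,0,0],[3,0,0,-0.1,0],[3,0,0,-0.1,0],[3,0,0,-0.1,0],[3,0,0,-0.1,0],[3,0,0,-1,0],[3,0,0,-3,0],[3,0,0,-6,0]]]';python3 -m pendant '[[[3,0,0,-3,0],[3,0,0,-6,0],[3,3,0,-9,0],[3,3,-3,-9,0],[3,0,-7,-9,0],[3,-4,-10,-9,0],[3,-8,-12,-9,0],[3,-12,-14,-9,0]]]'; python3 -m pendant '[[[3,-4,0,0,0],[3,-8,0,0,0],[3,-12,0,0,0],[3,-16,0,0,0],[3,-20,0,0,0],[3,-22,0,0,0],[3,-22,0,0,0],[3,-22,0,0,0]]]'
python3 - <<'E'
from h import *
p,d=snap("a6s","scene");crop(p,190,90,330,200,5.5,"a6s.png")
p,d=snap("a6t","top");crop(p,140,155,270,265,6,"a6t.png");cv2.imwrite("pics/a6full.png",p[...,::-1])
P=cloud("top",d)
E
```

```text
time_s: 16.45
eef_pos: [0.6506, 0.1626, 0.0919]
tcp_rot: [0.674, 0.738, 0.004, 0.009]
contact_force: [0.7, 0.2, 0.3]
width: 0.325
time_s: 17.12
eef_pos: [0.5273, 0.0507, 0.1812]
tcp_rot: [0.674, 0.739, 0.004, 0.01]
contact_force: [1.3, -0.9, -0.1]
width: 0.325
time_s: 17.78
eef_pos: [0.5474, -0.169, 0.1835]
tcp_rot: [0.674, 0.738, 0.004, 0.01]
contact_force: [-0.0, 1.7, -0.9]
width: 0.321
```

View pics/a6s.png

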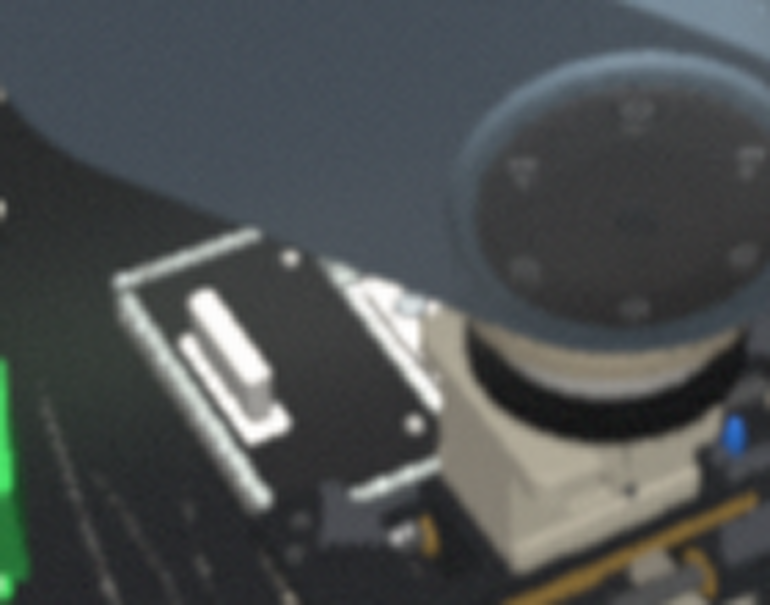

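View pics/a6t.png

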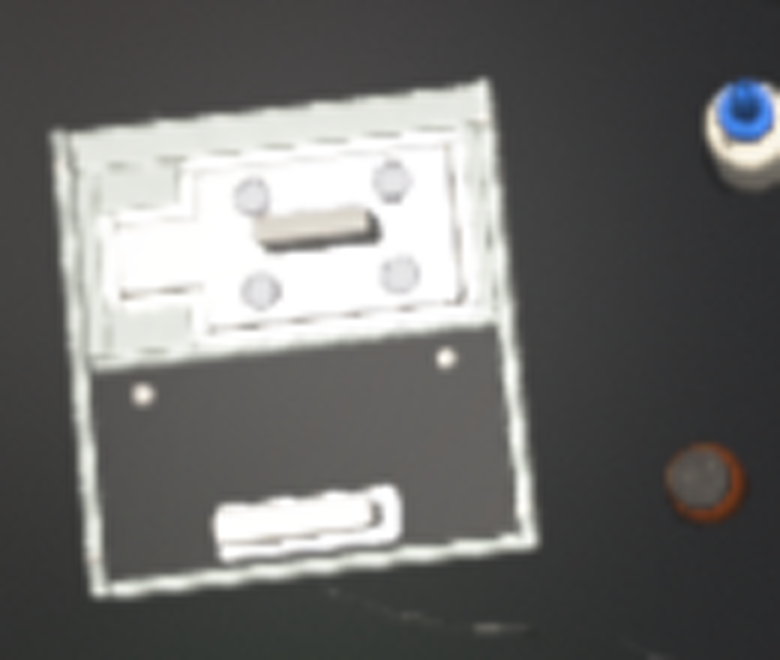

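View pics/a6full.png

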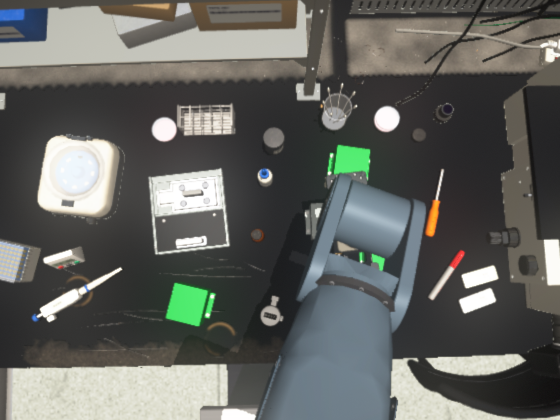

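The insert sits in the pocket with its key in the slot. The shutter is parked, and the bottles, case and counter are where they were. I check height and position numerically.

Run:
```python
from h import *
t=np.load("a6t.npz");P=cloud("top",t['d'])
px=lambda u,v:(int(u/6+140),int(v/6+155))
for nm,q in dict(deck=(280,128),deckL=(140,185),tab=(165,262),plateR=(425,225),plateF=(320,290),fin=(315,226),plateL=(225,245)).items():
    u,v=px(*q);print(nm,np.nanmedian(P[v-1:v+2,u-1:u+2,2]).round(4))
W=plane("top",[((u+.5)/6-.5+140,(v+.5)/6-.5+155) for u,v in [(255,222),(365,208),(372,232),(262,245)]],.060);print(W.mean(0),W.round(4).tolist())
t0=np.load("top0.npz");d=cv2.absdiff(t0['p'],t['p']).max(2)
for nm,(u,v) in dict(lens=(265,177),oil=(257,236),case=(273,140),tally=(271,313)).items(): print(nm,d[v-12:v+13,u-12:u+13].max())
o=env.get_obs();print(o['time_s'],o['dq'].round(3),o['contact_force'].round(1))
```

```text
deck 0.0246
deckL 0.0257
tab 0.0246
plateR 0.0265
plateF 0.0251
fin 0.0603
plateL 0.0244
[0.65068635 0.16100467 0.06      ] [[0.6532, 0.1836, 0.06], [0.6574, 0.1411, 0.06], [0.648, 0.1384, 0.06], [0.6441, 0.1809, 0.06]]
lens 8
oil 7
case 10
tally 112
17.8833 [ 0.014 -0.002  0.004 -0.002 -0.    -0.003] [-0.3 -0.5 -0.5]
```

Plate is level with the deck (24–26 mm) and the fin top reads 60 mm, so it is home. The tally counter's pixel change is consistent with the arm's shadow, and it still sits at (271,313). Handing in.

```bash
python3 -c "
from station import env
print(env.sign_off())"
```

```text
the job is handed in; nothing more can be done
None
```

The job is done and handed in at about 17.9 s; sign-off reported no verdict.

**Shutter:** I pulled it about 73 mm until the force rose to about 26 N at the end stop. The last picture shows it still parked there.

**Insert out of the dock:** I drew it out by its tab until its centre was 109 mm from the dock's, set it flat on the bench and let go.

**Insert home:** I gripped it by its fin and lowered it into the pocket. It dropped in at the first try, so no shuffling was needed.

**Last checks:**
- **Height:** The plate and the deck both read 24–26 mm, and the fin top reads 60 mm, so it is flush.
- **Position:** The fin centre was about 2 mm from the seat position I had estimated, and the key is in its slot.
- **Robot:** The gripper is clear, with contact force near zero.
- **Bystanders:** The pictures of both bottles and the objective case are unchanged. The pixels round the tally counter did change. I took that to be the arm's shadow, since the counter still appears at the same spot and the arm never went near it, but I did not check it further.

The tool tilted by up to about 1.5° during the moves.

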